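Stand the knocked-over parts bin up and push it home in its row

TASK

One small parts bin has been knocked over on its side in front of the row of bins. Push it with the fingertips until it stands on its base again, then push it along the bench into the empty place in the row, square and right back against the steel rail. Only push it: it must not be picked up or lifted off the bench. Leave the full bins, the spray can and the tape measure where they are.

Things in the scene. Friction and masses are not known exactly. Their poses are not given: they have to be found in the camera images.
- bin: empty open-topped plastic bin 137 long (own x), 105 wide (y), 76 high (z), walls and floor 3 thick, about 0.2 kg. Origin: centre of its underside. Own x points from the low front (46 high) to the full-height rear wall; own z from the floor out of the open top. At the start it lies on its side: own y up (origin 52.5 above the bench), own z level, own x roughly towards the row; free bench on both sides
- bin_edge (a point): middle of the long bottom edge on which the bin lies at the start (own x = 0, y = -52.5, z = 0). The bin turns about it when it is pushed at the rim from its open side towards its floor side. This edge stays on the bench all the time
- bin_rim (a point): point on the free top edge of the bin's side wall that is uppermost at the start (own x = +25, y = +52.5, z = +76), 105 above the bench then. That edge is straight from the rear wall to own x = -6, then slopes down to the front
- bin_lip (a point): middle of the top of the bin's low front (own x = -68.5, y = 0, z = +46)
- place: the bin's empty place in the row: a flat, cleaner patch of bench 137 x 105. It is the home pose of the bin: when home, the bin's origin and axes coincide with these (x towards the rail, z up). The gap is 121 wide, between two bins or a bin and an end plate
- fence: steel fence fixed round the row of four places: a back rail 468 long (own y), 50 high, its front face at own x = +68.5 (bins at home touch it with their rear walls), and at each end a plate 100 long, 50 high (inner faces at own y = +-230). Origin: on the bench, middle of the row. Places at own y = -169.5, -56.5, +56.5, +169.5
- full_a: full bin, same shape as the empty one, 1.5 kg, standing in the row; origin at the centre of its underside, x towards the rail. Leave it
- full_b: another full bin of the row, same shape and weight. Leave it
- full_c: another full bin of the row, same shape and weight. Leave it
- spray_mid (a point): centre, half-way up, of an upright spray can 54 in diameter and 170 high that stands to the left of the work. Leave it
- tape: tape measure 66 x 36 x 62 high, standing to the right of the work; origin at the centre of its underside. Leave it
Things that resemble listed ones, but are neither listed nor needed, are in the scene too. Leave any blue look-alike of the bin alone.

How it is judged:
By the outcome, as a careful person would: the job done as asked, in the order asked, and still so for the second after the job is handed in, with the robot touching nothing.
It also fails if it takes over 61 s, if anything falls off the work surface, if the arm or the gripper's body presses on something with over 40 N, if the wrist force passes 120 N, or if a joint passes its speed limit or range.

ROBOT

A 6-joint arm with a two-finger parallel gripper is mounted at the origin on the work surface. World frame = base frame: x ahead of the robot, y to its left, z up, the work surface at z = 0. Lengths are in m, angles in rad, forces in N, time in s.
With the tool pointing down it reaches from about 0.325 to 0.925 m from the base axis. Payload 3.1 kg.
Tool frame: the origin (TCP) lies midway between the tips of the shut fingers; the grasp point (between the pads) lies 19 mm behind it; z points along the fingers, y is the line along which they close (so a half turn about z gives the same grasp; the last joint's range is limited). The gripper opens to 85 mm and grips with 20 to 120 N. Pads are 22 mm wide; open, the fingers measure 114 mm over their backs; the gripper's body (76 mm by 85 mm) begins 54 mm behind the grasp point. The pads swing forward as they close: fully open they stand 13 mm farther back than shut.
Start: joints at [1.086, 0.217, 1.613, -0, 1.311, -0.112], TCP at [0.228, 0.582, 0.231] pointing down, gripper open.
Joint ranges: [-2.75, 2.75], [-0.78, 2.1], [0.31, 2.55], [-1.13, 4.27], [0.13, 2.63], [-2.58, 2.58]. Speed limits (rad/s): [2.79, 2.79, 3.14, 3.14, 3.14, 3.14].

INTERFACE

Orientations are given as a unit quaternion [x, y, z, w].
In Python, from station import bot gives the robot as it stands.
- The arm moves only by the tool play_rows, never from a script. Its argument "increments" is a list of rows, each a list of 7 numbers: the shift along the tool's x, y, z in units of 30 cm (1.0 is 30 cm), then the turn, a rotation vector about the tool's x, y, z in units of 30 degrees (1.0 is 30 degrees), then the closure, from 0 (fully open) to 1 (shut). In form: [[tx, ty, tz, ax, ay, az, hand], ...]. A call has 1 to 12 rows; each row is the pose to reach, as a shift and turn from the pose commanded when the call began, along the tool's axes at that moment; what a row does not reach only later rows make up. A row lasts 1/8 s, in which the tool goes at most 62.5 mm and 10.7 degrees, less where a joint would pass 70% of its speed; a pose out of reach is approached as far as the arm can. A call with a number of a shift or a turn outside -1 to 1 is refused whole. A call with a gripper value outside its range is refused whole. The fingers move at their own pace and stop on an object; "newtons" is the grip in N (left out, the last holds). Time passes only in rows, so rows that repeat a pose let the fingers close. It gives the time, the measured TCP pose, the force, the opening and the grip force at its end, in the units of the state.
- bot.get_obs(): the state, without advancing time (a new reading comes with each control period).
- bot.camera(name): name is "scene" or "top" or "wrist"; returns the picture (480x640x3 uint8, blue, green, red); there is no depth.
- bot.camera_params(name): a dict with "K" (3x3 intrinsics, pixels), "k1" (the pictures are not rectified: a ray, as slopes to the right and down, at radius r is drawn at 1 + k1 r^2 times it, then the intrinsics apply), "R" (3x3) and "t" (3): a world point X has camera coordinates R X + t. Camera axes: x right, y down, z forward; pixel columns grow to the right and rows downward; lengths in m; the calibration is good to about 2 mm. A picture is of the moment at which its call begins: read the wrist's pose just before it. camera_params takes no time and is no camera call; for the wrist camera it gives the pose at the moment of the call.
- bot.job_done(): hands the job in; it is judged then, once.
The state is a dict: "time_s": time; "qpos": joint angles; "joint_velocities": joint speeds; "joint_efforts": joint torques, N m; "tcp_pos": TCP position; "orientation": TCP orientation; "contact_force": force on the tool from outside, world axes, zero at the start; "moment": the same for the moment, N m; "grip_width": finger opening in m; "grasp_force": force on a finger pad.
Only numpy, scipy, OpenCV 4.12 (cv2) and the standard library are available. Lean on these libraries where they do the work, as an engineer would, in place of code of your own. Each camera call takes 0.05 s, during which the arm holds its last target. There are 200 camera calls.

## Working session

There is one attempt and no reset: what is moved stays moved. The work goes in short steps, Python scripts to look and compute and a tool call to move; the robot and the scene stay as the last step left them, time stands still between calls to the robot, and variables do not carry over. Pictures are saved under pics/ and viewed, at most 10 in all, crops included, and the job is handed in when it is done.

Besides the shell and the picture viewer there is one more tool, called after "Call:" in YAML: its name, and indented under it one key for each argument. play_rows: Moves the arm, as the interface text tells. Shifts and turns lie within -1 to 1; 1 stands for 30 cm of shift or 30 degrees of turn. Its arguments: {"type":"object","properties":{"increments":{"type":"array","items":{"type":"array","items":{"type":"number","minimum":-1,"maximum":1}}},"newtons":{"type":"number"}},"required":["increments"]}

```bash
mkdir -p pics; ls
python3 - <<'E'
from station import bot
import cv2,numpy as np
for n in("scene","top"):
    cv2.imwrite(f"pics/{n}0.png",bot.camera(n)); p=bot.camera_params(n); print(n,p)
o=bot.get_obs();print(o)
E
```

```text
pics
scene {'K': array([[498.89498848,   0.        , 313.56122471],
       [  0.        , 498.89498848, 244.66584224],
       [  0.        ,   0.        ,   1.        ]]), 'k1': -0.06036171395471797, 'R': array([[ 0.56707331,  0.82345249,  0.01881107],
       [ 0.52040803, -0.34049155, -0.78309705],
       [-0.6384382 ,  0.45386287, -0.62161496]]), 't': array([-0.33261414, -0.24390305,  1.47638901])}
top {'K': array([[561.65133123,   0.        , 330.5823059 ],
       [  0.        , 561.65133123, 238.75904709],
       [  0.        ,   0.        ,   1.        ]]), 'k1': -0.17053864902790128, 'R': array([[-0.01281016, -0.99971758, -0.02001634],
       [-0.99407229,  0.01489411, -0.10769607],
       [ 0.10796378,  0.01851808, -0.99398235]]), 't': array([-0.0081313 ,  0.62248716,  1.34611411])}
{'time_s': 0.1, 'qpos': array([ 1.08578725e+00,  2.17699380e-01,  1.61480949e+00,  1.08993190e-05,
        1.31132326e+00, -1.12205064e-01]), 'joint_velocities': array([ 9.32233209e-05, -1.77392560e-03, -3.49804762e-03, -1.23434780e-03,
        3.25194649e-03, -5.51511618e-04]), 'joint_efforts': array([ 2.34968757e-04, -3.98074436e+01, -3.04971099e+01, -1.70327148e-04,
        4.20193363e-03, -5.77378060e-06]), 'tcp_pos': array([0.22726693, 0.581403  , 0.23006734]), 'orientation': array([ 1.85325699e-01,  9.82676514e-01, -1.06863954e-03, -3.34448146e-04]), 'contact_force': array([ 0.05811508, -0.71310241, -0.18746712]), 'moment': array([-0.00429631,  0.01223225, -0.04425285]), 'grasp_force': 0.0, 'grip_width': 0.08531771690376587}
```

View pics/scene0.png

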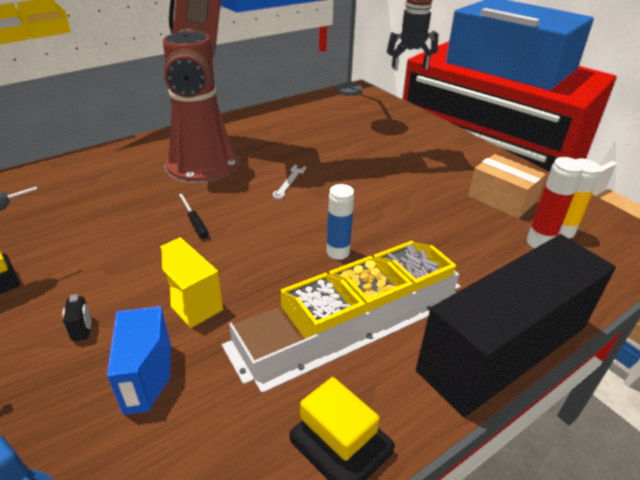

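View pics/top0.png

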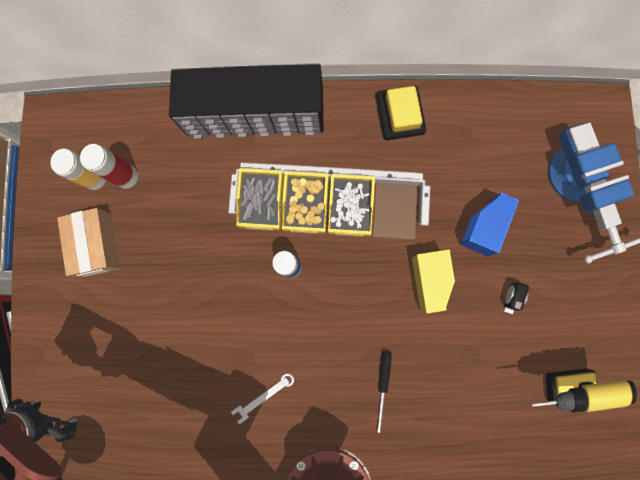

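The yellow bin on its side at top (433,281) / scene (191,282) is the one meant. The blue one at top (490,223) is the look-alike, and the yellow block on a black tray at top (403,108) is something else. The empty place is the right end of the row, at top (397,208). I'll confirm this in one enlarged crop.

```bash
python3 - <<'E'
import cv2,numpy as np
t=cv2.imread("pics/top0.png")[160:320,360:466]; s=cv2.imread("pics/scene0.png")[232:392,150:256]
f=lambda a:cv2.resize(a,(397,600),interpolation=cv2.INTER_CUBIC)
cv2.imwrite("pics/crop1.png",np.hstack([f(t),f(s)]))
E
cat > h.py <<'E'
import numpy as np,cv2
from station import bot
from scipy.spatial.transform import Rotation as Rot
def ray(p,px):
    d=np.array([p["k1"],0,0,0.])
    u=cv2.undistortPoints(np.array([[px]],float),p["K"],d)[0,0]
    R,t=np.array(p["R"]),np.array(p["t"])
    v=R.T@np.array([u[0],u[1],1]); return -R.T@t, v/np.linalg.norm(v)
def onz(p,px,z):
    c,v=ray(p,px); return c+v*(z-c[2])/v[2]
def tri(*obs):
    A=np.zeros((3,3));b=np.zeros(3)
    for p,px in obs:
        c,v=ray(p,px);M=np.eye(3)-np.outer(v,v);A+=M;b+=M@c
    return np.linalg.solve(A,b)
def proj(p,X):
    r,_=cv2.Rodrigues(np.array(p["R"]));q,_=cv2.projectPoints(np.array(X,float).reshape(-1,3),r,np.array(p["t"],float),p["K"],np.array([p["k1"],0,0,0.]))
    return q[:,0]
E
```

```text
(no output)
```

View pics/crop1.png

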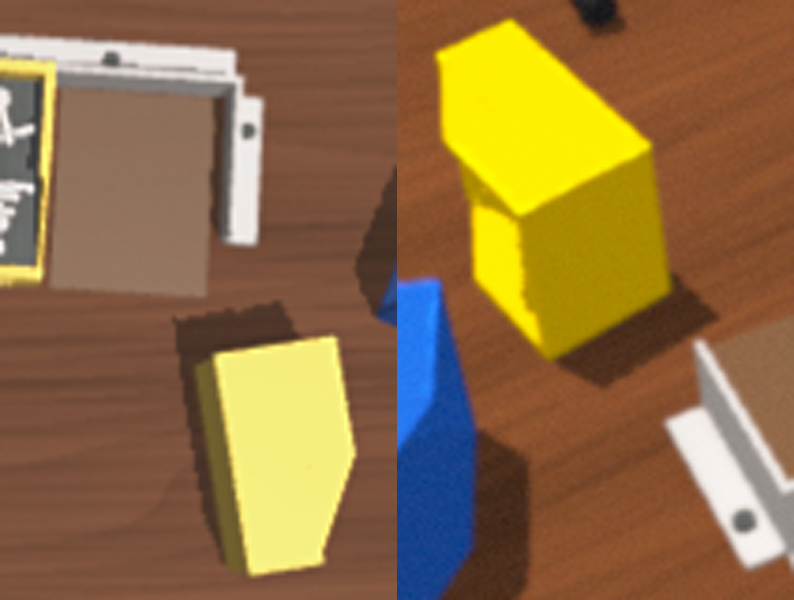

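Run:
```python
from h import *
T=bot.camera_params("top");S=bot.camera_params("scene");k=600/160
kx=397/106
top=dict(A=(213,355),B=(335,338),C=(355,453),D=(323,564),E=(250,575))
sc=dict(A=(651,147),B=(520,213),C=(443,137),D=(438,53),E=(513,20))
f=lambda q:(360+(q[0]+.5)/kx-.5,160+(q[1]+.5)/k-.5)
g=lambda q:(150+(q[0]-397+.5)/kx-.5,232+(q[1]+.5)/k-.5)
P={}
for n in top:
    P[n]=onz(T,f(top[n]),.105);print(n,tri((T,f(top[n])),(S,g(sc[n]))).round(4),P[n].round(4),onz(S,g(sc[n]),.105).round(4))
for q in[(669,290),(553,357)]:print("bot",onz(S,g(q),0).round(4))
print("place",[onz(T,f(q),0).round(4) for q in[(62,88),(212,97),(207,297),(48,287)]])
print("plate top in",onz(T,f((240,80)),.05),onz(T,f((228,235)),.0), "corner",onz(T,f((218,93)),0))
# rail top front edge far-left (from full top image) 
print("rail front top",onz(T,f((57,70)),.05),onz(T,f((237,80)),.05))
print("can",onz(T,(286,260),.17),"tape",onz(T,(517,292),.06))
w=P["A"]-P["E"];print("bin yaw",np.degrees(np.arctan2(w[1],w[0])),np.linalg.norm(w))
```

```text
A [ 0.5756 -0.2174  0.102 ] [ 0.5752 -0.2173  0.105 ] [ 0.5791 -0.2183  0.105 ]
B [ 0.5852 -0.2933  0.103 ] [ 0.5846 -0.2941  0.105 ] [ 0.588  -0.2928  0.105 ]
C [ 0.5132 -0.3039  0.1045] [ 0.5129 -0.3044  0.105 ] [ 0.5142 -0.3035  0.105 ]
D [ 0.4454 -0.2813  0.104 ] [ 0.4449 -0.2824  0.105 ] [ 0.4474 -0.2805  0.105 ]
E [ 0.4396 -0.2358  0.1035] [ 0.4391 -0.2369  0.105 ] [ 0.4423 -0.2353  0.105 ]
bot [ 0.5766 -0.2182  0.    ]
bot [ 0.5871 -0.2905 -0.    ]
place [array([ 0.7668, -0.1341,  0.    ]), array([ 0.7592, -0.2363,  0.    ]), array([ 0.6226, -0.2285,  0.    ]), array([ 0.6309, -0.1216,  0.    ])]
plate top in [ 0.7602174  -0.24826597  0.05      ] [ 0.66439763 -0.24403993  0.        ] corner [ 0.76195179 -0.2404655   0.        ]
rail front top [ 0.7684353  -0.12788287  0.05      ] [ 0.76023934 -0.24628091  0.05      ]
can [0.56176775 0.07979173 0.17      ] tape [ 0.48313189 -0.46665722  0.06      ]
bin yaw 8.15696008469813 0.13750170210090015
```

```bash
cat >> h.py <<'E'
def rel(pos,yaw,o=None):
    """units to a tool-down pose whose tool y points at world angle yaw (deg)"""
    o=o or bot.get_obs(); R=Rot.from_quat(o["orientation"])
    a=np.radians(yaw); y=np.array([np.cos(a),np.sin(a),0]);z=np.array([0,0,-1.])
    G=Rot.from_matrix(np.c_[np.cross(y,z),y,z])
    return np.r_[R.inv().apply(np.array(pos)-o["tcp_pos"])/.3,np.degrees((R.inv()*G).as_rotvec())/30].round(3).tolist()
def st():
    o=bot.get_obs();y=Rot.from_quat(o["orientation"]).apply([0,1,0])
    print("t",round(o["time_s"],2),"tcp",o["tcp_pos"].round(4),"yaw",np.degrees(np.arctan2(y[1],y[0])).round(2),"F",o["contact_force"].round(2),"w",round(o["grip_width"],4),"g",round(o["grasp_force"],2),"q",o["qpos"].round(2));return o
E
python3 -c "
from h import *
st();print(rel([.5338,-.2621,.22],97.6))"
```

```text
t 0.1 tcp [0.2273 0.5814 0.2301] yaw 68.64 F [ 0.06 -0.71 -0.19] w 0.0853 g 0.0 q [ 1.09  0.22  1.61  0.    1.31 -0.11]
[-1.976, -2.246, 0.038, -0.004, -0.002, -0.965]
```

Call:
play_rows:
  increments:
    - [-0.2,-0.23,0,0,0,-0.33,0]
    - [-0.4,-0.45,0,0,0,-0.66,0]
    - [-0.6,-0.68,0,0,0,-0.97,0]
    - [-0.8,-0.9,0,0,0,-0.97,0]
    - [-0.8,-0.9,0,0,0,-0.97,0]
    - [-0.8,-0.9,0,0,0,-0.97,0]
    - [-0.8,-0.9,0,0,0,-0.97,0]
    - [-0.8,-0.9,0,0,0,-0.97,0]

```text
time_s: 1.1
tcp_pos: [0.3526, 0.2434, 0.2311]
orientation: [-0.067, 0.998, 0.0, -0.0]
contact_force: [0.8, -0.7, -0.0]
grip_width: 0.0852
grasp_force: 0.0
```

```bash
python3 -c "
from h import *
st();print(rel([.5338,-.2621,.2],97.6))"
```

```text
t 1.1 tcp [0.3526 0.2434 0.2311] yaw 97.69 F [ 0.81 -0.74 -0.01] w 0.0852 g 0.0 q [ 0.44 -0.22  2.05  0.    1.31 -1.27]
[-0.373, -1.751, 0.102, 0.001, -0.001, 0.003]
```

Call:
play_rows:
  increments:
    - [-0.19,-0.88,0,0,0,0,0]
    - [-0.19,-0.88,0,0,0,0,0]
    - [-0.19,-0.88,0,0,0,0,0]
    - [-0.19,-0.88,0,0,0,0,0]
    - [-0.19,-0.88,0,0,0,0,0]
    - [-0.19,-0.88,0,0,0,0,0]

```text
time_s: 1.85
tcp_pos: [0.4454, -0.0105, 0.2311]
orientation: [-0.067, 0.998, 0.0, -0.0]
contact_force: [-0.2, 1.3, -0.6]
grip_width: 0.0854
grasp_force: 0.0
```

Call:
play_rows:
  increments:
    - [-0.185,-0.87,0,0,0,0,0]
    - [-0.185,-0.87,0,0,0,0,0]
    - [-0.185,-0.87,0,0,0,0,0]
    - [-0.185,-0.87,0,0,0,0,0]
    - [-0.185,-0.87,0.1,0,0,0,0]
    - [-0.185,-0.87,0.1,0,0,0,0]
    - [-0.185,-0.87,0.1,0,0,0,0]

```text
time_s: 2.72
tcp_pos: [0.5354, -0.2594, 0.2013]
orientation: [-0.069, 0.998, 0.001, -0.0]
contact_force: [0.5, 0.1, -0.2]
grip_width: 0.0851
grasp_force: 0.0
```

```bash
python3 -c "
from h import *
st();print(rel([.5338,-.2621,.085],97.6))
w=bot.camera('wrist');p=bot.camera_params('wrist')
M=np.array([.509,-.227,0]);ux=np.array([.991,.132,0]);uy=np.array([-.132,.991,0]);z=np.array([0,0,.105])
for i,j,k in[(68.5,0,.105),(68.5,-76,.105),(-68.5,0,.105),(-6,-76,.105),(68.5,0,0)]:
  q=proj(p,M+ux*i/1e3+uy*j/1e3+z*(k/.105))[0]
  cv2.circle(w,tuple(int(v) for v in q),5,(255,0,255),1);print(q.round(0))
cv2.imwrite('pics/w1.png',w)"
```

```text
t 2.73 tcp [ 0.5354 -0.2594  0.2013] yaw 97.89 F [ 0.48  0.1  -0.25] w 0.0851 g 0.0 q [-0.57  0.18  1.71  0.    1.25 -2.28]
[0.006, -0.009, 0.388, 0.002, -0.001, 0.01]
[373. 305.]
[259. 304.]
[383.  86.]
[254. 193.]
[358. 255.]
```

View pics/w1.png

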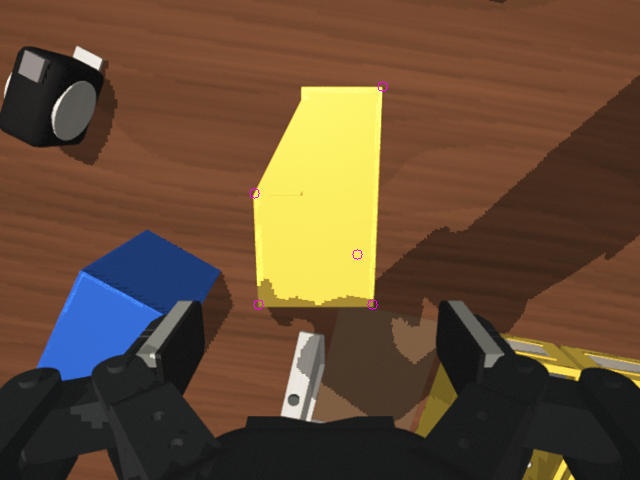

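```bash
python3 -c "
from h import *
T=bot.camera_params('top');S=bot.camera_params('scene')
for q in[(461,235),(461,243),(490,255),(478,195),(517,196)]:print(onz(T,q,.105).round(3),onz(T,q,0).round(3))
for q in[(120,309),(162,308),(171,352),(146,412),(122,404),(110,360)]:print('s',onz(S,q,.105).round(3),onz(S,q,0).round(3))
p=bot.camera_params('wrist')
for q in[(147,231),(220,271),(80,271),(163,317)]:print('w',onz(p,q,.105).round(3),onz(p,q,0).round(3))"
```

```text
[ 0.619 -0.324  0.105] [ 0.631 -0.346  0.   ]
[ 0.6   -0.323  0.105] [ 0.61  -0.346  0.   ]
[ 0.571 -0.391  0.105] [ 0.579 -0.419  0.   ]
[ 0.713 -0.368  0.105] [ 0.733 -0.395  0.   ]
[ 0.71  -0.463  0.105] [ 0.729 -0.497  0.   ]
s [ 0.577 -0.405  0.105] [ 0.463 -0.392  0.   ]
s [ 0.615 -0.342  0.105] [ 0.507 -0.32   0.   ]
s [ 0.715 -0.367  0.105] [ 0.624 -0.348  0.   ]
s [ 0.799 -0.439  0.105] [ 0.722 -0.432  0.   ]
s [ 0.767 -0.463  0.105] [ 0.685 -0.461  0.   ]
s [ 0.678 -0.453  0.105] [ 0.581 -0.449  0.   ]
w [ 0.546 -0.368  0.105] [ 0.581 -0.412 -0.   ]
w [ 0.567 -0.32   0.105] [ 0.61  -0.343 -0.   ]
w [ 0.58  -0.412  0.105] [ 0.629 -0.475  0.   ]
w [ 0.605 -0.357  0.105] [ 0.666 -0.395  0.   ]
```

```bash
cat > plan.py <<'E'
from h import *
M=np.array([.509,-.227,0]);ux=np.array([.991,.132,0]);uy=np.array([-.132,.991,0])
def row(th,tipz,slack,dy=0):
    t=np.radians(th);ry=-76*np.cos(t)+105*np.sin(t);rz=76*np.sin(t)+105*np.cos(t)
    cy,cz=105*np.sin(t),105*np.cos(t)
    lead=(105-tipz*np.cos(t))/np.sin(t) if th>0 and tipz>cz else cy
    w=min(85,lead-ry+slack); back=13*(w/85)**1.5
    P=M+ux*.02+uy*(ry+w/2+dy)/1e3+np.array([0,0,(tipz-back)/1e3])
    return P,w,ry,rz,lead
if __name__=="__main__":
    o=st()
    for th,tz in[(0,93),(8,95),(16,97),(24,99),(30,100),(36,98),(42,94),(48,90),(54,87),(60,84),(66,80),(72,76),(78,72),(84,68),(90,62)]:
        P,w,ry,rz,l=row(th,tz,8); print(th,tz,P.round(4),"w%.0f h%.2f rim %.0f %.0f lead %.0f"%(w,1-w/85,ry,rz,l),rel(P,97.6,o))
E
python3 plan.py
```

```text
t 2.77 tcp [ 0.5357 -0.2598  0.2021] yaw 97.89 F [ 0.01  0.77 -0.5 ] w 0.0855 g 0.0 q [-0.57  0.18  1.71  0.    1.25 -2.28]
0 93 [ 0.5333 -0.2581  0.0802] w84 h0.01 rim -76 105 lead 0 [0.007, 0.007, 0.406, 0.0, 0.001, 0.01]
8 95 [ 0.5313 -0.2432  0.0824] w83 h0.02 rim -61 115 lead 15 [0.007, 0.057, 0.399, 0.0, 0.001, 0.01]
16 97 [ 0.5293 -0.2279  0.0849] w81 h0.05 rim -44 122 lead 29 [0.007, 0.108, 0.391, 0.0, 0.001, 0.01]
24 99 [ 0.5277 -0.2159  0.0892] w71 h0.17 rim -27 127 lead 36 [0.007, 0.148, 0.377, 0.0, 0.001, 0.01]
30 100 [ 0.5267 -0.2088  0.0927] w58 h0.32 rim -13 129 lead 37 [0.006, 0.172, 0.365, 0.0, 0.001, 0.01]
36 98 [ 0.5254 -0.1986  0.0919] w52 h0.39 rim 0 130 lead 44 [0.006, 0.207, 0.368, 0.0, 0.001, 0.01]
42 94 [ 0.5239 -0.1875  0.0887] w47 h0.45 rim 14 129 lead 53 [0.006, 0.244, 0.378, 0.0, 0.001, 0.01]
48 90 [ 0.5225 -0.1771  0.0856] w41 h0.52 rim 27 127 lead 60 [0.006, 0.279, 0.388, 0.0, 0.001, 0.01]
54 87 [ 0.5212 -0.1675  0.0837] w34 h0.60 rim 40 123 lead 67 [0.006, 0.311, 0.395, 0.0, 0.001, 0.01]
60 84 [ 0.52   -0.1581  0.0816] w28 h0.67 rim 53 118 lead 73 [0.005, 0.343, 0.402, 0.0, 0.001, 0.01]
66 80 [ 0.5188 -0.1489  0.0783] w22 h0.74 rim 65 112 lead 79 [0.005, 0.374, 0.413, 0.0, 0.001, 0.01]
72 76 [ 0.5176 -0.1401  0.0748] w17 h0.80 rim 76 105 lead 86 [0.005, 0.403, 0.424, 0.0, 0.001, 0.01]
78 72 [ 0.5165 -0.1317  0.0712] w13 h0.85 rim 87 96 lead 92 [0.005, 0.432, 0.436, 0.0, 0.001, 0.01]
84 68 [ 0.5154 -0.1238  0.0675] w10 h0.88 rim 96 87 lead 98 [0.005, 0.458, 0.449, 0.0, 0.001, 0.01]
90 62 [ 0.5144 -0.1163  0.0616] w8 h0.91 rim 105 76 lead 105 [0.005, 0.483, 0.468, 0.0, 0.001, 0.01]
```

Call:
play_rows:
  increments:
    - [0.006,-0.009,0.1,0,0,0.01,0]
    - [0.006,-0.009,0.2,0,0,0.01,0]
    - [0.006,-0.009,0.3,0,0,0.01,0]
    - [0.006,-0.009,0.36,0,0,0.01,0]
    - [0.006,-0.009,0.4,0,0,0.01,0]
    - [0.006,-0.009,0.4,0,0,0.01,0]
    - [0.006,-0.009,0.4,0,0,0.01,0]

```text
time_s: 3.65
tcp_pos: [0.5345, -0.2652, 0.0826]
orientation: [-0.065, 0.998, -0.001, 0.001]
contact_force: [0.4, 1.1, 1.0]
grip_width: 0.0855
grasp_force: 0.0
```

```bash
python3 plan.py
```

```text
t 3.65 tcp [ 0.5345 -0.2652  0.0826] yaw 97.45 F [0.42 1.08 0.97] w 0.0855 g 0.0 q [-0.58  0.32  1.79  0.    1.03 -2.28]
0 93 [ 0.5333 -0.2581  0.0802] w84 h0.01 rim -76 105 lead 0 [0.001, 0.024, 0.008, -0.003, 0.003, -0.005]
8 95 [ 0.5313 -0.2432  0.0824] w83 h0.02 rim -61 115 lead 15 [0.001, 0.074, 0.0, -0.003, 0.003, -0.005]
16 97 [ 0.5293 -0.2279  0.0849] w81 h0.05 rim -44 122 lead 29 [0.001, 0.126, -0.008, -0.003, 0.003, -0.005]
24 99 [ 0.5277 -0.2159  0.0892] w71 h0.17 rim -27 127 lead 36 [0.001, 0.166, -0.022, -0.003, 0.003, -0.005]
30 100 [ 0.5267 -0.2088  0.0927] w58 h0.32 rim -13 129 lead 37 [0.001, 0.19, -0.034, -0.003, 0.003, -0.005]
36 98 [ 0.5254 -0.1986  0.0919] w52 h0.39 rim 0 130 lead 44 [0.001, 0.224, -0.031, -0.003, 0.003, -0.005]
42 94 [ 0.5239 -0.1875  0.0887] w47 h0.45 rim 14 129 lead 53 [0.001, 0.261, -0.021, -0.003, 0.003, -0.005]
48 90 [ 0.5225 -0.1771  0.0856] w41 h0.52 rim 27 127 lead 60 [0.001, 0.297, -0.011, -0.003, 0.003, -0.005]
54 87 [ 0.5212 -0.1675  0.0837] w34 h0.60 rim 40 123 lead 67 [0.002, 0.329, -0.004, -0.003, 0.003, -0.005]
60 84 [ 0.52   -0.1581  0.0816] w28 h0.67 rim 53 118 lead 73 [0.002, 0.36, 0.003, -0.003, 0.003, -0.005]
66 80 [ 0.5188 -0.1489  0.0783] w22 h0.74 rim 65 112 lead 79 [0.002, 0.391, 0.014, -0.003, 0.003, -0.005]
72 76 [ 0.5176 -0.1401  0.0748] w17 h0.80 rim 76 105 lead 86 [0.002, 0.421, 0.025, -0.003, 0.003, -0.005]
78 72 [ 0.5165 -0.1317  0.0712] w13 h0.85 rim 87 96 lead 92 [0.002, 0.449, 0.037, -0.003, 0.003, -0.005]
84 68 [ 0.5154 -0.1238  0.0675] w10 h0.88 rim 96 87 lead 98 [0.002, 0.476, 0.05, -0.003, 0.003, -0.005]
90 62 [ 0.5144 -0.1163  0.0616] w8 h0.91 rim 105 76 lead 105 [0.002, 0.501, 0.069, -0.003, 0.003, -0.005]
```

Call:
play_rows:
  increments:
    - [0.001,0.024,0.008,0,0,0,0]
    - [0.001,0.05,0.004,0,0,0,0]
    - [0.001,0.074,0.0,0,0,0,0]
    - [0.001,0.1,-0.004,0,0,0,0.02]
    - [0.001,0.126,-0.008,0,0,0,0.05]
    - [0.001,0.147,-0.015,0,0,0,0.1]
    - [0.001,0.166,-0.022,0,0,0,0.17]
    - [0.001,0.166,-0.022,0,0,0,0.17]
  newtons: 20

```text
time_s: 4.65
tcp_pos: [0.5269, -0.215, 0.0881]
orientation: [-0.065, 0.998, -0.0, 0.0]
contact_force: [-0.1, -0.8, -0.5]
grip_width: 0.0709
grasp_force: 0.0
```

```bash
python3 plan.py; python3 -c "
from h import *
s=bot.camera('scene')[150:350,100:370];t=bot.camera('top')[180:340,340:500]
cv2.imwrite('pics/c2.png',np.hstack([cv2.resize(s,(480,356)),cv2.resize(t,(320,356))]))"
```

```text
t 4.65 tcp [ 0.5269 -0.215   0.0881] yaw 97.47 F [-0.09 -0.83 -0.51] w 0.0709 g 0.0 q [-0.51  0.26  1.85  0.    1.03 -2.21]
0 93 [ 0.5333 -0.2581  0.0802] w84 h0.01 rim -76 105 lead 0 [-0.003, -0.145, 0.026, -0.0, 0.0, -0.004]
8 95 [ 0.5313 -0.2432  0.0824] w83 h0.02 rim -61 115 lead 15 [-0.002, -0.095, 0.019, -0.0, 0.0, -0.004]
16 97 [ 0.5293 -0.2279  0.0849] w81 h0.05 rim -44 122 lead 29 [-0.002, -0.044, 0.011, -0.0, 0.0, -0.004]
24 99 [ 0.5277 -0.2159  0.0892] w71 h0.17 rim -27 127 lead 36 [-0.002, -0.003, -0.004, -0.0, 0.0, -0.004]
30 100 [ 0.5267 -0.2088  0.0927] w58 h0.32 rim -13 129 lead 37 [-0.002, 0.021, -0.015, -0.0, 0.0, -0.004]
36 98 [ 0.5254 -0.1986  0.0919] w52 h0.39 rim 0 130 lead 44 [-0.002, 0.055, -0.013, -0.0, 0.0, -0.004]
42 94 [ 0.5239 -0.1875  0.0887] w47 h0.45 rim 14 129 lead 53 [-0.002, 0.092, -0.002, -0.0, 0.0, -0.004]
48 90 [ 0.5225 -0.1771  0.0856] w41 h0.52 rim 27 127 lead 60 [-0.002, 0.127, 0.008, -0.0, 0.0, -0.004]
54 87 [ 0.5212 -0.1675  0.0837] w34 h0.60 rim 40 123 lead 67 [-0.002, 0.16, 0.015, -0.0, 0.0, -0.004]
60 84 [ 0.52   -0.1581  0.0816] w28 h0.67 rim 53 118 lead 73 [-0.002, 0.191, 0.022, -0.0, 0.0, -0.004]
66 80 [ 0.5188 -0.1489  0.0783] w22 h0.74 rim 65 112 lead 79 [-0.002, 0.222, 0.033, -0.0, 0.0, -0.004]
72 76 [ 0.5176 -0.1401  0.0748] w17 h0.80 rim 76 105 lead 86 [-0.002, 0.252, 0.044, -0.0, 0.0, -0.004]
78 72 [ 0.5165 -0.1317  0.0712] w13 h0.85 rim 87 96 lead 92 [-0.002, 0.28, 0.056, -0.0, 0.0, -0.004]
84 68 [ 0.5154 -0.1238  0.0675] w10 h0.88 rim 96 87 lead 98 [-0.002, 0.306, 0.069, -0.0, 0.0, -0.004]
90 62 [ 0.5144 -0.1163  0.0616] w8 h0.91 rim 105 76 lead 105 [-0.002, 0.332, 0.088, -0.0, 0.0, -0.004]
```

View pics/c2.png

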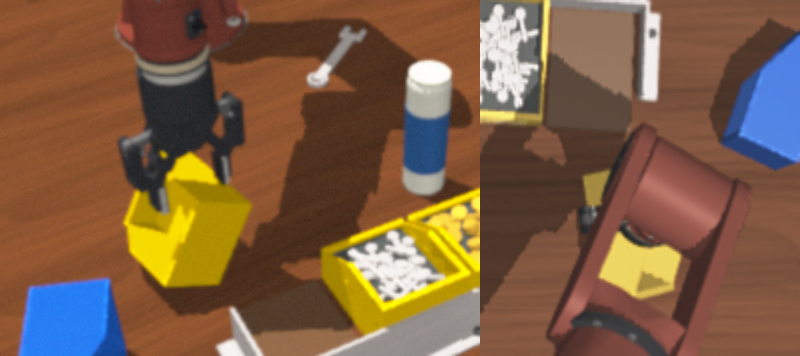

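The bin is tilted about 25° on its edge between the two fingers (crop 185,220), as planned. I'll carry on along the arc.

Call:
play_rows:
  increments:
    - [-0.001,0.01,-0.008,0,0,0,0.25]
    - [-0.001,0.021,-0.015,0,0,0,0.3]
    - [-0.002,0.038,-0.014,0,0,0,0.35]
    - [-0.002,0.055,-0.013,0,0,0,0.38]
    - [-0.002,0.074,-0.008,0,0,0,0.41]
    - [-0.002,0.092,-0.002,0,0,0,0.44]
    - [-0.002,0.11,0.003,0,0,0,0.48]
    - [-0.002,0.127,0.008,0,0,0,0.52]
    - [-0.002,0.144,0.012,0,0,0,0.56]
    - [-0.002,0.16,0.015,0,0,0,0.6]
    - [-0.002,0.176,0.018,0,0,0,0.63]
    - [-0.002,0.191,0.022,0,0,0,0.66]

```text
time_s: 6.25
tcp_pos: [0.52, -0.1583, 0.0812]
orientation: [-0.065, 0.998, -0.0, 0.0]
contact_force: [-0.6, 0.6, 0.0]
grip_width: 0.0296
grasp_force: 0.4
```

```bash
python3 plan.py|sed -n '1p;11,$p'; python3 -c "
from h import *
s=bot.camera('scene')[150:350,100:370];t=bot.camera('top')[180:340,340:500]
cv2.imwrite('pics/c3.png',np.hstack([cv2.resize(s,(480,356)),cv2.resize(t,(320,356))]))"
```

```text
t 6.25 tcp [ 0.52   -0.1583  0.0812] yaw 97.44 F [-0.65  0.64  0.03] w 0.0296 g 0.37 q [-0.42  0.23  1.91 -0.    1.   -2.13]
60 84 [ 0.52   -0.1581  0.0816] w28 h0.67 rim 53 118 lead 73 [-0.0, 0.0, -0.001, -0.0, 0.0, -0.005]
66 80 [ 0.5188 -0.1489  0.0783] w22 h0.74 rim 65 112 lead 79 [-0.0, 0.031, 0.01, -0.0, 0.0, -0.005]
72 76 [ 0.5176 -0.1401  0.0748] w17 h0.80 rim 76 105 lead 86 [-0.0, 0.061, 0.021, -0.0, 0.0, -0.005]
78 72 [ 0.5165 -0.1317  0.0712] w13 h0.85 rim 87 96 lead 92 [0.0, 0.089, 0.033, -0.0, 0.0, -0.005]
84 68 [ 0.5154 -0.1238  0.0675] w10 h0.88 rim 96 87 lead 98 [0.0, 0.116, 0.046, -0.0, 0.0, -0.005]
90 62 [ 0.5144 -0.1163  0.0616] w8 h0.91 rim 105 76 lead 105 [0.0, 0.141, 0.065, -0.0, 0.0, -0.005]
```

View pics/c3.png

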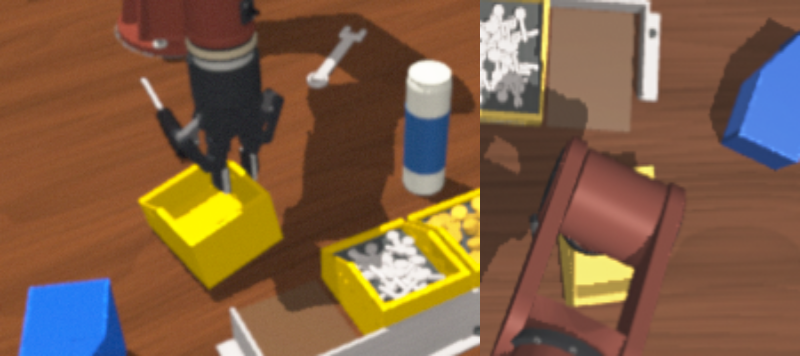

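Call:
play_rows:
  increments:
    - [0,0.016,0.005,0,0,0,0.7]
    - [0,0.031,0.01,0,0,0,0.73]
    - [0,0.046,0.016,0,0,0,0.76]
    - [0,0.061,0.021,0,0,0,0.78]
    - [0,0.075,0.027,0,0,0,0.8]
    - [0,0.089,0.033,0,0,0,0.82]
    - [0,0.103,0.04,0,0,0,0.83]
    - [0,0.116,0.046,0,0,0,0.84]
    - [0,0.128,0.055,0,0,0,0.85]
    - [0,0.141,0.063,0,0,0,0.85]
    - [0,0.141,0.063,0,0,0,0.85]

```text
time_s: 7.72
tcp_pos: [0.514, -0.1159, 0.0619]
orientation: [-0.065, 0.998, 0.001, -0.001]
contact_force: [0.3, 0.4, 0.5]
grip_width: 0.0133
grasp_force: 0.0
```

Call:
play_rows:
  increments:
    - [0,0,0,0,0,0,0.75]
    - [0,0,-0.1,0,0,0,0.75]
    - [0,0,-0.3,0,0,0,0.6]
    - [0.2,0,-0.5,0,0,0,0.3]
    - [0.4,0,-0.5,0,0,0,0]
    - [0.4,0,-0.5,0,0,0,0]
    - [0.4,0,-0.5,0,0,0,0]

```text
time_s: 8.6
tcp_pos: [0.3953, -0.1322, 0.2124]
orientation: [-0.064, 0.998, -0.0, 0.001]
contact_force: [-0.0, -0.1, -0.4]
grip_width: 0.0851
grasp_force: 0.0
```

```bash
python3 -c "
from h import *
st()
s=bot.camera('scene');t=bot.camera('top');w=bot.camera('wrist')
import pickle;pickle.dump(bot.camera_params('wrist'),open('wp.pkl','wb'))
for n,i in(('s2',s),('t2',t),('w2',w)):cv2.imwrite(f'pics/{n}.png',i)
a=cv2.resize(t[150:320,360:475],(400,591));b=cv2.resize(s[220:390,150:265],(400,591))
cv2.imwrite('pics/c4.png',np.hstack([a,b]))"
```

```text
t 8.6 tcp [ 0.3953 -0.1322  0.2124] yaw 97.36 F [-0.03 -0.12 -0.37] w 0.0851 g 0.0 q [-0.49 -0.24  2.1   0.    1.28 -2.19]
```

View pics/c4.png

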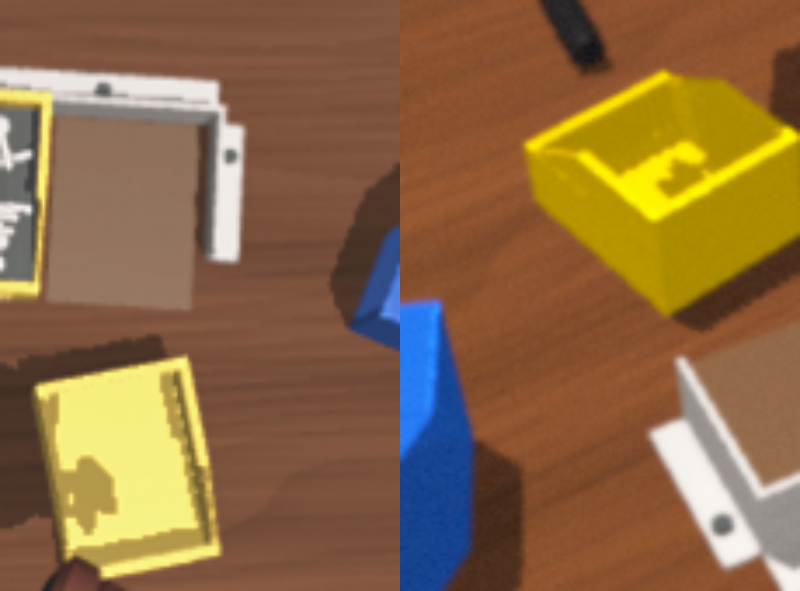

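View pics/w2.png

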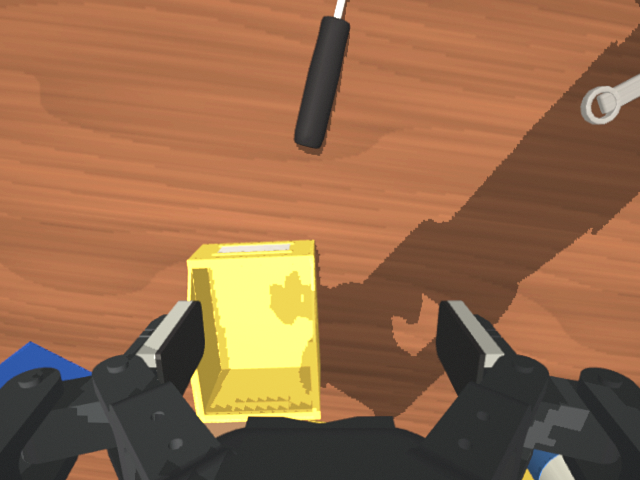

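Run:
```python
from h import *
import pickle
T=bot.camera_params("top");S=bot.camera_params("scene");W=pickle.load(open('wp.pkl','rb'))
k=400/115;ky=591/170
f=lambda q:(360+(q[0]+.5)/k-.5,150+(q[1]+.5)/ky-.5)
g=lambda q:(150+(q[0]-400+.5)/k-.5,220+(q[1]+.5)/ky-.5)
pr=lambda n,p,q,z:print(n,onz(p,q,z).round(4))
pr("RL top",T,f((36,386)),.076);pr("RR top",T,f((187,357)),.076);pr("FR top",T,f((220,555)),.046)
pr("RR sc",S,g((658,220)),.076);pr("RR sc bot",S,g((668,315)),0);pr("FR sc",S,g((526,148)),.046);pr("FL sc",S,g((665,72)),.046)
pr("RR w",W,(203,421),.076);pr("RL w",W,(321,419),.076);pr("FR w",W,(188,261),.046);pr("FL w",W,(316,262),.046);pr("FR w0",W,(203,242),0);pr("FL w0",W,(314,240),0)
for q in[(54,117),(198,124),(191,310),(46,300)]:pr("place",T,f(q),0)
pr("fullbin right rear",T,f((50,93)),.076);pr("front",T,f((40,298)),.046)
pr("plate",T,f((210,255)),0);
```

```text
RL top [ 0.5641 -0.1103  0.076 ]
RR top [ 0.5823 -0.214   0.076 ]
FR top [ 0.4466 -0.2374  0.046 ]
RR sc [ 0.5863 -0.2115  0.076 ]
RR sc bot [ 0.5848 -0.2123  0.    ]
FR sc [ 0.4538 -0.2374  0.046 ]
FL sc [ 0.4325 -0.1328  0.046 ]
RR w [ 0.5825 -0.2081  0.076 ]
RL w [ 0.5668 -0.108   0.076 ]
FR w [ 0.4499 -0.2347  0.046 ]
FL w [ 0.4369 -0.1292  0.046 ]
FR w0 [ 0.4472 -0.2354  0.    ]
FL w0 [ 0.4318 -0.1321  0.    ]
place [ 0.7663 -0.1315  0.    ]
place [ 0.7597 -0.2371  0.    ]
place [ 0.6226 -0.2277  0.    ]
place [ 0.6315 -0.1227  0.    ]
fullbin right rear [ 0.7675 -0.1243  0.076 ]
front [ 0.6278 -0.1159  0.046 ]
plate [ 0.6626 -0.2427  0.    ]
```

```bash
cat > push.py <<'E'
from h import *
def hand(c,yaw,gap=0,z=.012):
    a=np.radians(yaw); return np.array([c[0]-(.0795+gap)*np.cos(a),c[1]-(.0795+gap)*np.sin(a),z])
def stage1(c,y0,y1,n,off=.05):
    c=np.array(c,float);out=[]
    for i in range(n):
        d=(y1-y0)/n; ym=np.radians(y0+d*(i+.5)); c=c+off*np.radians(-d)*np.array([np.cos(ym),np.sin(ym)]); out.append((c,y0+d*(i+1)))
    return out
E
python3 -c "
from push import *
o=st();p=bot.camera_params('wrist');print('cam-tcp',-p['R'].T@p['t']-o['tcp_pos'])
c=(.5075,-.1725)
print(rel(hand(c,9.6,.03,.1),99.6,o),rel(hand(c,9.6,.03),99.6,o))"
```

```text
t 8.75 tcp [ 0.3964 -0.132   0.212 ] yaw 97.46 F [0.21 0.39 0.32] w 0.0851 g 0.0 q [-0.49 -0.23  2.1   0.    1.28 -2.19]
cam-tcp [-0.06834176 -0.00869612  0.14309327]
[0.015, -0.196, 0.373, 0.001, -0.0, -0.071] [0.015, -0.196, 0.666, 0.001, -0.0, -0.071]
```

Call:
play_rows:
  increments:
    - [0.015,-0.1,0.1,0,0,-0.07,0]
    - [0.015,-0.196,0.2,0,0,-0.07,0]
    - [0.015,-0.196,0.35,0,0,-0.07,0]
    - [0.015,-0.196,0.5,0,0,-0.07,0]
    - [0.015,-0.196,0.6,0,0,-0.07,0]
    - [0.015,-0.196,0.665,0,0,-0.07,0]
    - [0.015,-0.196,0.665,0,0,-0.07,0]
    - [0.015,-0.196,0.665,0,0,-0.07,0]

```text
time_s: 9.75
tcp_pos: [0.3996, -0.1912, 0.0131]
orientation: [-0.083, 0.997, -0.0, 0.0]
contact_force: [-0.1, -0.4, 0.3]
grip_width: 0.0854
grasp_force: 0.0
```

```bash
python3 -c "
from push import *
o=st();c=(.5075,-.1725)
for g in(.015,.005,0):print(rel(hand(c,9.6,g),99.6,o))
for c,y in stage1(c,9.6,-3,8):print(c.round(4),y,rel(hand(c,y),90+y,o))"
```

```text
t 9.75 tcp [ 0.3996 -0.1912  0.0131] yaw 99.57 F [-0.05 -0.39  0.3 ] w 0.0854 g 0.0 q [-0.61  0.16  2.16  0.    0.82 -2.34]
[-0.05, 0.002, 0.004, -0.0, 0.001, -0.001]
[-0.083, 0.002, 0.004, -0.0, 0.001, -0.001]
[-0.1, 0.002, 0.004, -0.0, 0.001, -0.001]
[ 0.5089 -0.1723] 8.025 [-0.105, 0.009, 0.004, -0.0, 0.001, 0.052]
[ 0.5102 -0.1721] 6.449999999999999 [-0.11, 0.016, 0.004, -0.0, 0.001, 0.104]
[ 0.5116 -0.172 ] 4.875 [-0.115, 0.023, 0.004, -0.0, 0.001, 0.157]
[ 0.513  -0.1719] 3.3 [-0.12, 0.03, 0.004, -0.0, 0.001, 0.209]
[ 0.5143 -0.1718] 1.7249999999999996 [-0.125, 0.036, 0.004, -0.0, 0.001, 0.262]
[ 0.5157 -0.1718] 0.15000000000000036 [-0.131, 0.043, 0.004, -0.0, 0.001, 0.314]
[ 0.5171 -0.1718] -1.4250000000000007 [-0.137, 0.049, 0.004, -0.0, 0.001, 0.367]
[ 0.5185 -0.1719] -3.0 [-0.143, 0.055, 0.004, -0.0, 0.001, 0.419]
```

Call:
play_rows:
  increments:
    - [-0.05,0.002,0.004,0,0,0,0]
    - [-0.083,0.002,0.004,0,0,0,0]
    - [-0.1,0.002,0.004,0,0,0,0]
    - [-0.105,0.009,0.004,0,0,0.052,0]
    - [-0.11,0.016,0.004,0,0,0.104,0]
    - [-0.115,0.023,0.004,0,0,0.157,0]
    - [-0.12,0.03,0.004,0,0,0.209,0]
    - [-0.125,0.036,0.004,0,0,0.262,0]
    - [-0.131,0.043,0.004,0,0,0.314,0]
    - [-0.137,0.049,0.004,0,0,0.367,0]
    - [-0.143,0.055,0.004,0,0,0.419,0]
    - [-0.143,0.055,0.004,0,0,0.419,0]

```text
time_s: 11.25
tcp_pos: [0.4386, -0.1676, 0.0118]
orientation: [0.027, 1.0, -0.0, 0.0]
contact_force: [-0.1, -0.2, 0.6]
grip_width: 0.0851
grasp_force: 0.0
```

```bash
python3 -c "
from push import *
o=st()
d=np.array([.695,-.180])-np.array([.5185,-.1719])
for f in(.1,.2,.4,.6,.7):print(rel(hand(np.array([.5185,-.1719])+d*f,-3),87,o))
s=bot.camera('scene');t=bot.camera('top')
a=cv2.resize(t[150:320,360:475],(400,591));b=cv2.resize(s[220:390,150:265],(400,591))
cv2.imwrite('pics/c5.png',np.hstack([a,b]))"
```

```text
t 11.25 tcp [ 0.4386 -0.1676  0.0118] yaw 86.96 F [-0.14 -0.19  0.65] w 0.0851 g 0.0 q [-0.51  0.21  2.1   0.    0.83 -2.03]
[-0.061, -0.0, -0.001, -0.0, 0.001, -0.001]
[-0.119, 0.0, -0.001, -0.0, 0.001, -0.001]
[-0.237, 0.001, -0.001, -0.0, 0.001, -0.001]
[-0.355, 0.002, -0.0, -0.0, 0.001, -0.001]
[-0.414, 0.003, -0.0, -0.0, 0.001, -0.001]
```

View pics/c5.png

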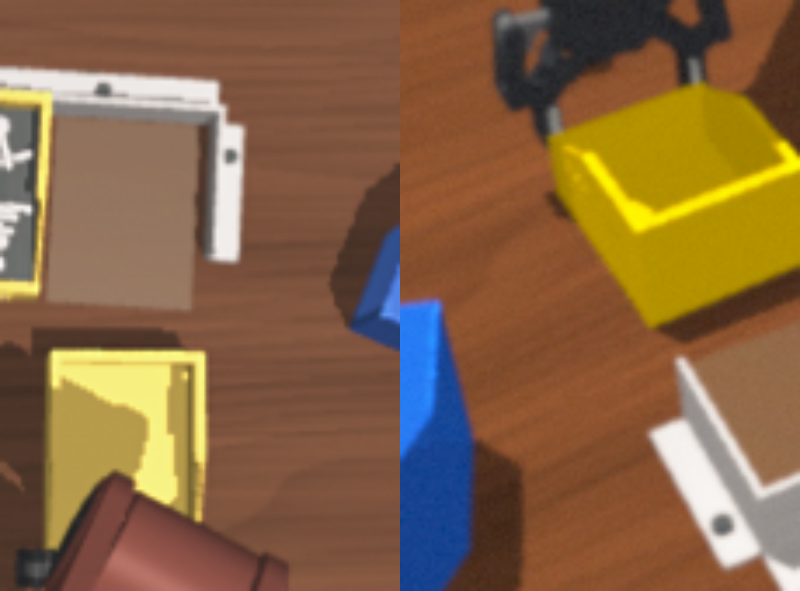

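```bash
cat > meas.py <<'E'
from push import *
import sys
T=bot.camera_params("top");S=bot.camera_params("scene")
k=400/115;ky=591/170
f=lambda q:(360+(q[0]+.5)/k-.5,150+(q[1]+.5)/ky-.5)
g=lambda q:(150+(q[0]-400+.5)/k-.5,220+(q[1]+.5)/ky-.5)
E
python3 - <<'E'
from meas import *
RL=onz(T,f((48,352)),.076);RR=onz(T,f((206,352)),.076);print(RL,RR,np.degrees(np.arctan2(-(RL-RR)[0],(RL-RR)[1])))
print(onz(S,g((643,228)),.076),onz(S,g((652,327)),0), onz(T,f((197,535)),.076))
o=st()
E
```

```text
[ 0.5872019  -0.11894902  0.076     ] [ 0.58553401 -0.22712467  0.076     ] -0.8833354059484247
[ 0.58758629 -0.22132641  0.076     ] [ 0.58835712 -0.22437181  0.        ] [ 0.46101341 -0.21774482  0.076     ]
t 11.35 tcp [ 0.4386 -0.1678  0.0119] yaw 86.97 F [-0.69  0.41  0.74] w 0.0851 g 0.0 q [-0.52  0.21  2.1   0.    0.83 -2.03]
```

Call:
play_rows:
  increments:
    - [-0.04,0,0,0,0,0.003,0]
    - [-0.08,0,0,0,0,0.006,0]
    - [-0.12,0,0,0,0,0.01,0]
    - [-0.16,0,0,0,0,0.015,0]
    - [-0.2,0,0,0,0,0.02,0]
    - [-0.24,0,0,0,0,0.025,0]
    - [-0.28,0,0,0,0,0.03,0]
    - [-0.32,0,0,0,0,0.033,0]
    - [-0.36,0,0,0,0,0.036,0]
    - [-0.39,0,0,0,0,0.036,0]
    - [-0.39,0,0,0,0,0.036,0]

```text
time_s: 12.72
tcp_pos: [0.5563, -0.1741, 0.0119]
orientation: [0.036, 0.999, -0.0, 0.001]
contact_force: [-0.3, 0.2, 0.0]
grip_width: 0.0855
grasp_force: 0.0
```

```bash
python3 -c "
from push import *
o=st()
s=bot.camera('scene');t=bot.camera('top')
a=cv2.resize(t[150:320,360:475],(400,591));b=cv2.resize(s[220:390,180:295],(400,591))
cv2.imwrite('pics/c6.png',np.hstack([a,b]))"
```

```text
t 12.72 tcp [ 0.5563 -0.1741  0.0119] yaw 85.9 F [-0.29  0.16  0.03] w 0.0855 g 0.0 q [-0.42  0.41  1.84  0.    0.9  -1.92]
```

View pics/c6.png

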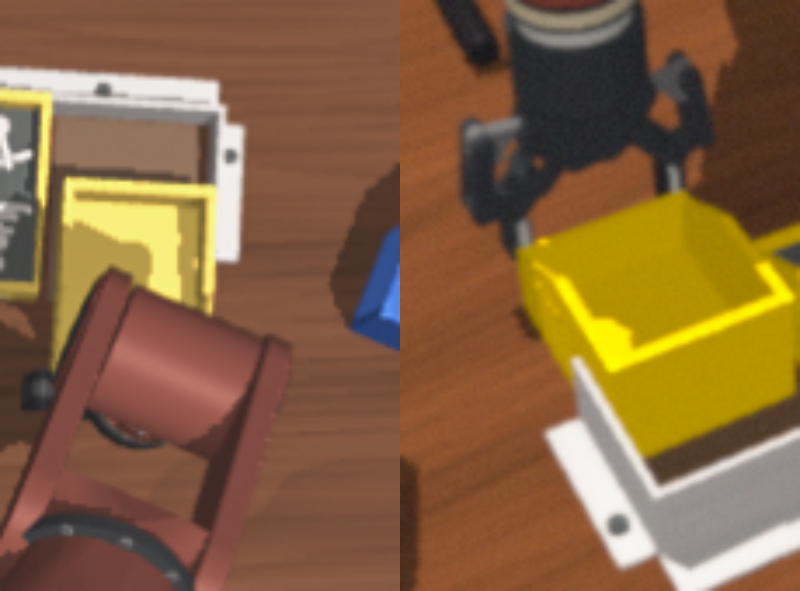

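Run:
```python
from meas import *
RL=onz(T,f((65,179)),.076);RR=onz(T,f((216,187)),.076);m=(RL+RR)/2
print(RL,RR,m)
gs=lambda q:(180+(q[0]-400+.5)/k-.5,220+(q[1]+.5)/ky-.5)
RR2=onz(S,gs((613,366)),.076);RL2=onz(S,gs((795,295)),.076);b=onz(S,gs((648,457)),0);b2=onz(S,gs((797,391)),0);print(RR2,RL2,b,b2)
for F in(RL,RR,RL2,RR2,b,b2):
    a=np.radians(-4.1);d=(F-[.695,-.1798,F[2]])[:2];print("in place frame mm",(1e3*np.array([d@[np.cos(a),np.sin(a)],d@[-np.sin(a),np.cos(a)]])).round(1))
```

```text
[ 0.70675251 -0.13326869  0.076     ] [ 0.69974156 -0.23760043  0.076     ] [ 0.70324703 -0.18543456  0.076     ]
[ 0.70034764 -0.23538484  0.076     ] [ 0.70867561 -0.13132578  0.076     ] [ 0.70403834 -0.22256584  0.        ] [ 7.08719062e-01 -1.30670487e-01 -1.11022302e-16]
in place frame mm [ 8.4 47.3]
in place frame mm [  8.9 -57.3]
in place frame mm [10.2 49.3]
in place frame mm [  9.3 -55.1]
in place frame mm [ 12.1 -42. ]
in place frame mm [10.2 50. ]
```

Call:
play_rows:
  increments:
    - [-0.03,0.002,0,0,0,0,0]
    - [-0.06,0.005,0,0,0,0,0]
    - [-0.09,0.008,0,0,0,0,0]
    - [-0.12,0.01,0,0,0,0,0]
    - [-0.14,0.012,0,0,0,0,0]
    - [-0.16,0.014,0,0,0,0,0]
    - [-0.175,0.015,0,0,0,0,0]
    - [-0.185,0.015,0,0,0,0,0]
    - [-0.185,0.015,0,0,0,0,0]

```text
time_s: 13.95
tcp_pos: [0.6113, -0.1734, 0.0118]
orientation: [0.036, 0.999, -0.0, 0.0]
contact_force: [-0.1, 0.2, 0.4]
grip_width: 0.0861
grasp_force: 0.0
```

Call:
play_rows:
  increments:
    - [-0.004,0,0,0,0,0,0]
    - [-0.008,0,0,0,0,0,0]
    - [-0.008,0,0,0,0,0,0]

```text
time_s: 14.32
tcp_pos: [0.6132, -0.1735, 0.0117]
orientation: [0.036, 0.999, 0.0, 0.0]
contact_force: [-1.2, 0.5, 1.0]
grip_width: 0.0856
grasp_force: 0.4
```

Call:
play_rows:
  increments:
    - [-0.003,0,0,0,0,0,0]
    - [-0.006,0,0,0,0,0,0]
    - [-0.006,0,0,0,0,0,0]

```text
time_s: 14.7
tcp_pos: [0.6151, -0.1736, 0.0117]
orientation: [0.036, 0.999, -0.0, 0.0]
contact_force: [0.1, 0.8, 0.3]
grip_width: 0.0851
grasp_force: 0.3
```

Call:
play_rows:
  increments:
    - [-0.003,0,0,0,0,0,0]
    - [-0.006,0,0,0,0,0,0]
    - [-0.006,0,0,0,0,0,0]

```text
time_s: 15.08
tcp_pos: [0.6169, -0.1737, 0.0117]
orientation: [0.036, 0.999, -0.0, 0.0]
contact_force: [-1.2, 0.3, 0.7]
grip_width: 0.0852
grasp_force: 0.2
```

Call:
play_rows:
  increments:
    - [-0.003,0,0,0,0,0,0]
    - [-0.006,0,0,0,0,0,0]
    - [-0.006,0,0,0,0,0,0]

```text
time_s: 15.45
tcp_pos: [0.6175, -0.1738, 0.0117]
orientation: [0.036, 0.999, 0.0, -0.001]
contact_force: [-4.9, -0.1, 3.9]
grip_width: 0.0854
grasp_force: 2.5
```

Call:
play_rows:
  increments:
    - [-0.003,0,0,0,0,0,0]
    - [-0.005,0,0,0,0,0,0]
    - [-0.005,0,0,0,0,0,0]

```text
time_s: 15.82
tcp_pos: [0.6174, -0.1737, 0.0114]
orientation: [0.036, 0.999, 0.0, -0.003]
contact_force: [-8.6, 0.6, 5.5]
grip_width: 0.0853
grasp_force: 4.2
```

```bash
python3 -c "
from push import *
o=st();print(bot.get_obs()['moment'])
s=bot.camera('scene');t=bot.camera('top')
a=cv2.resize(t[150:265,360:438],(400,591),interpolation=2);b=cv2.resize(s[235:405,200:315],(400,591),interpolation=2)
cv2.imwrite('pics/c7.png',np.hstack([a,b]))"
```

```text
t 15.82 tcp [ 0.6174 -0.1737  0.0114] yaw 85.89 F [-8.58  0.63  5.47] w 0.0853 g 4.21 q [-0.38  0.51  1.68 -0.    0.95 -1.88]
[-0.00329036  1.19023588 -0.17175762]
```

View pics/c7.png

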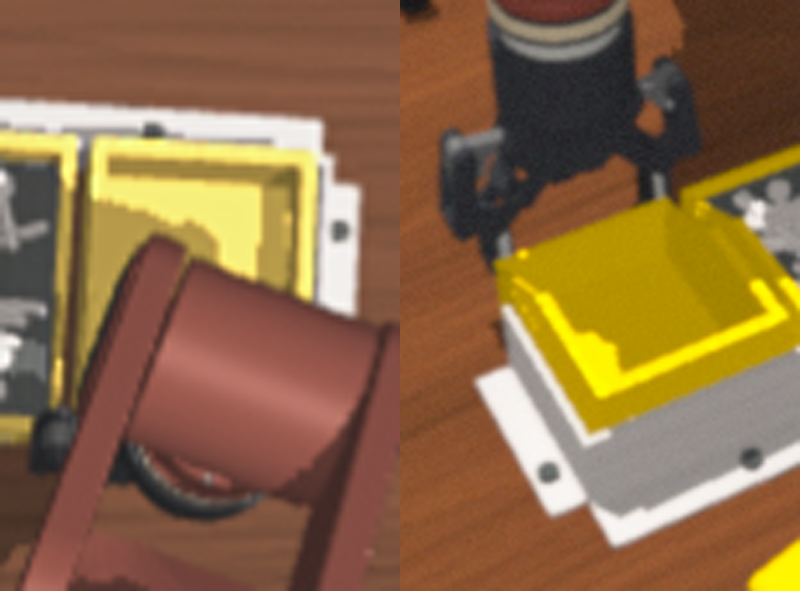

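The bin stands at home, flush with the rail (top crop rear rim 90–318, row 140–155). There is a similar gap on both sides. I'll back off straight, then check by image code that nothing moved with the hand.

Call:
play_rows:
  increments:
    - [0.02,0,0,0,0,0,0]
    - [0.06,0,0,0,0,0,0]
    - [0.12,0,0,0,0,0,0]
    - [0.2,0,0,0,0,0,0]
    - [0.3,0,-0.1,0,0,0,0]
    - [0.4,0,-0.3,0,0,0,0]
    - [0.5,0,-0.5,0,0,0,0]
    - [0.5,0,-0.5,0,0,0,0]
    - [0.5,0,-0.5,0,0,0,0]

```text
time_s: 17.05
tcp_pos: [0.4708, -0.1634, 0.1625]
orientation: [0.036, 0.999, -0.001, 0.001]
contact_force: [0.3, -0.7, -0.5]
grip_width: 0.0851
grasp_force: 0.0
```

Run:
```python
from push import *
st()
t=bot.camera('top');s=bot.camera('scene')
t0=cv2.imread('pics/top0.png');s0=cv2.imread('pics/scene0.png')
T=bot.camera_params('top');S=bot.camera_params('scene')
# predicted home outline (rear + side rims) vs yellow mask
def yel(i):
    h=cv2.cvtColor(i,cv2.COLOR_BGR2HSV);return cv2.inRange(h,(20,110,70),(36,255,255))
a=np.radians(-4.1);ux=np.array([np.cos(a),np.sin(a),0]);uy=np.array([-np.sin(a),np.cos(a),0]);c=np.array([.695,-.1798,0])
pts=[(-68.5,-52.5,0),(-68.5,-52.5,46),(68.5,-52.5,76),(68.5,52.5,76),(68.5,52.5,0),(68.5,-52.5,0),(-68.5,52.5,46),(-68.5,52.5,0),(-6,-52.5,76),(-6,52.5,76)]
for n,i,p in(('top',t,T),('scene',s,S)):
    best=None
    m=yel(i)
    for dx in range(-8,9,2):
        for dy in range(-10,11,2):
            for dw in(-4,-2,0,2,4):
                b=np.radians(dw-4.1);vx=np.array([np.cos(b),np.sin(b),0]);vy=np.array([-np.sin(b),np.cos(b),0])
                C=c+ux*dx/1e3+uy*dy/1e3
                def ring(o):
                    z=np.zeros(m.shape,np.uint8)
                    # top rim bands: rear and two sides + lip, 3 mm thick
                    for A,B in(((68.5,-52.5,76),(68.5,52.5,76)),((68.5,-52.5,76),(-6,-52.5,76)),((68.5,52.5,76),(-6,52.5,76)),((-68.5,-52.5,46),(-68.5,52.5,46)),((-6,52.5,76),(-68.5,52.5,46)),((-6,-52.5,76),(-68.5,-52.5,46))):
                        q=[proj(p,C+vx*(P[0]+np.sign(P[0])*o)/1e3+vy*(P[1]+np.sign(P[1])*o)/1e3+np.array([0,0,P[2]/1e3]))[0] for P in(A,B)]
                        cv2.line(z,*[tuple(int(round(v)) for v in w) for w in q],255,1)
                    return z
                sc=m[ring(-1.5)>0].mean()-m[ring(4)>0].mean()
                if best is None or sc>best[0]:best=(sc,dx,dy,dw)
    print(n,best)
# unmoved things: difference against the first picture
for n,i,j,rs in(('top',t,t0,dict(full=(235,165,372,232),can=(270,248,302,280),tape=(500,280,530,315),blue=(458,190,520,256))),('scene',s,s0,dict(can=(325,183,357,262),tape=(60,292,95,342),full=(345,240,450,310)))):
    for k,(x,y,X,Y) in rs.items():
        g=lambda v:cv2.cvtColor(v[y:Y,x:X],cv2.COLOR_BGR2GRAY).astype(np.float32)
        print(n,k,"shift px",np.round(cv2.phaseCorrelate(g(j),g(i))[0],2))
cv2.imwrite('pics/fin.png',t)
```

```text
t 17.05 tcp [ 0.4708 -0.1634  0.1625] yaw 85.87 F [ 0.29 -0.65 -0.49] w 0.0851 g 0.0 q [-0.48  0.02  1.97  0.    1.15 -1.97]
top (np.float64(250.2336448598131), -2, 0, 0)
scene (np.float64(93.17922699806181), 2, 10, 2)
top full shift px [-0.01 -0.04]
top can shift px [ 0.01 -0.  ]
top tape shift px [ 0.   -0.01]
top blue shift px [-0.    0.03]
scene can shift px [-0.09  0.07]
scene tape shift px [-0.04 -0.04]
scene full shift px [-0.04 -0.01]
```

```bash
python3 -c "
from station import bot
print(bot.job_done())"
```

```text
the job is handed in; nothing more can be done
None
```

The bin stands upright in its place, square and against the rail (pushed until the wrist read about 9 N), and the full bins, spray can and tape measure have not moved; it was handed in at about 17 s, but I viewed 11 pictures, one over the limit of 10.

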